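# Lock the bayonet cap on the torch cooler

## Task

Close the filler neck of the grey torch cooler with the red-handled bayonet cap, the one with two brass lugs: put it in with the lugs through the two gaps of the rim (yellow marks), press it down against the spring, turn it a quarter turn clockwise as seen from above until the lugs point to the red marks, then let go so that it springs up and locks. Leave the blue-handled stopper, which has no lugs, where it stands.

Things in the scene. Friction and masses are not known exactly. Their poses are not given: they have to be found in the camera images.
- bayonet_cap: Loose cap, 160 g, 70 high, upright. Origin: centre of its underside, z up. Steel plug dia 36; two brass lugs along +x and -x (tips 29 from the axis, 8 wide, 8 to 14 above the origin); dark flange dia 52, 28 to 34 up; red grip bar 34 to 70 up, 44 long along x, 22 thick along y. Grip the bar across y, mid-grip 56 above the origin. A half turn of it makes no difference. All in mm.
- cooler: Fixed grey steel tank 200 x 160 x 75 mm. Origin: on the bench (height 0), on the axis of its aluminium filler neck (80 mm across); z up. Two lug gaps in the neck's rim lie towards its +x and -x (yellow marks), with 15 degrees of play either way; lock notches under the rim lie 90 degrees on, along its y (red marks). A black carrying handle, 98 mm high, stands 105 mm from the axis towards +x.
- neck_mouth (a point): Centre of the mouth (hole dia 44), at the rim's top, 96 above the bench. A sprung plate carries the plug: the unlocked cap's origin stands 86 above the bench. Press (3 to 10 N) to 69; at 68 the flange meets the rim. Below 71 the lugs clear the rim: turn clockwise from above 75 to 100 degrees (stops bar more, or turning the other way). Let go: it rises to 76, locked. All in mm.
- plain_stopper: Loose stopper of the same size and shape as the cap, but with a blue grip bar and no lugs; not wanted, leave it. Origin: centre of its underside. It and the cap may stand in either order.
Mind the look-alikes: they are no part of the job. Of the things that look like the bayonet_cap, take the one that is nearest to the robot's base at the start.

How it is judged:
By the outcome, as a careful person would: the job done as asked, in the order asked, and still so for the second after the job is handed in, with the robot touching nothing.
It also fails if it takes over 45 s, if anything falls off the work surface, if the arm or the gripper's body presses on something with over 40 N, if the wrist force passes 120 N, or if a joint passes its speed limit or range.

## Robot

A 6-joint arm with a two-finger parallel gripper is mounted at the origin on a cart in front of the work surface, level with it; the furniture and walls round the work are solid. World frame = base frame: x ahead of the robot, y to its left, z up, the work surface at z = 0. Lengths are in mm, angles in rad, forces in N, time in s.
With the tool pointing down it reaches from about 325 to 875 mm from the base axis. Payload 4.4 kg.
Tool frame: the origin (TCP) lies at the very end of the fingers, on their centre line; the grasp point (between the pads) lies 19 mm behind it; x points along the fingers, y is the direction in which the jaws open and shut, and the axes are right-handed (so a half turn about x gives the same grasp; the last joint's range is limited). The gripper opens to 85 mm and grips with 20 to 120 N. Pads are 22 mm wide; open, the fingers measure 114 mm over their backs; the gripper's body (76 mm by 85 mm) begins 54 mm behind the grasp point. The pads swing forward as they close: fully open they stand 13 mm farther back than shut.
Start: joints at [1.022, 0.207, 1.542, -0, 1.393, -0.15], TCP at [223.289, 529.877, 231.282] pointing down, gripper open.
Joint ranges: [-2.73, 2.73], [-0.86, 2.22], [0.23, 2.46], [-1.11, 4.25], [0.08, 2.63], [-2.82, 2.82]. Speed limits (rad/s): [2.79, 2.79, 3.14, 3.14, 3.14, 3.14].

## Interface

Orientations are given as a rotation vector (axis times angle).
In Python, from workcell import bot gives the robot as it stands.
- The arm moves only by the tool drive_tool, never from a script. Its argument "increments" is a list of rows, each an object of numbers: "dx", "dy", "dz": the shift along the tool's x, y, z in cm; "twist": the turn about the tool's x in rad; "fingers": the closure in counts, from 0 (fully open) to 255 (shut). In form: [{"dx": .., "dy": .., "dz": .., "twist": .., "fingers": ..}, ...]. A call has exactly 10 rows; each row shifts and turns the commanded pose from where the row before left it, along the tool's axes as they then stand; what a row does not reach is not made up. A row lasts 1/8 s, in which the tool goes at most 62.5 mm and 10.7 degrees, less where a joint would pass 70% of its speed; a pose out of reach is approached as far as the arm can. A call with a gripper value outside its range is refused whole. The fingers move at their own pace and stop on an object; "grip_force" is the grip in N (left out, the last holds). Time passes only in rows, so rows that do not move let the fingers close, or fill a call up. It gives the time, the measured TCP pose, the force and the opening at its end, in the units of the state.
- bot.observe(): the state, without advancing time (a new reading comes with each control period).
- bot.camera(name): name is "scene" or "top" or "wrist"; returns a dict with "frame" (420x560x3 uint8, blue, green, red), "K" (3x3 intrinsics, pixels), "extrinsics" (4x4, takes a point from world to camera coordinates); the wrist camera has in their place "tool_from_camera" (4x4, takes a point from camera to tool coordinates, whose origin is the TCP and whose axes are the tool frame's). Camera axes: x right, y down, z forward; pixel columns grow to the right and rows downward; lengths in mm; the calibration is good to about 2 mm. A picture is of the moment at which its call begins: read the wrist's pose just before it. There is no depth.
- bot.job_done(): hands the job in, once; it reports no verdict.
The state is a dict: "time": time; "qpos": joint angles; "qd": joint speeds; "joint_torque": joint torques, N m; "tcp_pos": TCP position; "orientation": TCP orientation; "wrist_force": force on the tool from outside, world axes, zero at the start; "moment": the same for the moment, N m; "gripper_width": opening from 0.0 (shut) to 1.0 (fully open).
Only numpy, scipy, OpenCV 4.12 (cv2) and the standard library are available. Lean on these libraries where they do the work, as an engineer would, in place of code of your own. Each camera call takes 0.05 s, during which the arm holds its last target.

## Working session

There is one attempt and no reset: what is moved stays moved. The work goes in short steps, Python scripts to look and compute and a tool call to move; the robot and the scene stay as the last step left them, time stands still between calls to the robot, and variables do not carry over. Pictures are saved under pics/ and viewed, and the job is handed in when it is done.

Besides the shell and the picture viewer there is one more tool, called after "Call:" as name(argument=value, ...), one argument or row to a line, values as JSON. drive_tool: Moves the arm, as the interface text tells. Its arguments: {"type":"object","properties":{"increments":{"type":"array"},"grip_force":{"type":"number"}},"required":["increments"]}

```bash
mkdir -p pics; ls
python3 - <<'E'
from workcell import bot
import cv2, numpy as np
s=bot.observe()
print(s)
for n in ("top","scene","wrist"):
    c=bot.camera(n); cv2.imwrite(f"pics/a_{n}.png",c["frame"]); print(n,c["K"].tolist(),np.round(c.get("extrinsics",c.get("tool_from_camera")),4).tolist())
    np.savez(f"pics/a_{n}.npz",**{k:np.array(v) for k,v in c.items()})
E
```

```text
pics
{'time': 0.0, 'qpos': array([ 1.02150165e+00,  2.07434358e-01,  1.54296563e+00, -1.91504033e-05,
        1.39348263e+00, -1.50509270e-01]), 'qd': array([ 0.0009573 , -0.00023384,  0.00030574, -0.00074948,  0.00060461,
        0.00195668]), 'joint_torque': array([ 9.09641840e-04, -3.83033323e+01, -2.91595978e+01, -1.29496775e-04,
        1.05688631e-02,  6.82896854e-06]), 'tcp_pos': array([222.8932973 , 529.21986245, 230.11206353]), 'orientation': array([ 0.31115574,  1.54883358, -0.31456382]), 'wrist_force': array([-0.41358336,  0.67967581,  0.34511801]), 'moment': array([0.02000065, 0.02277539, 0.01333619]), 'gripper_width': 1.0002435863291137}
top [[486.32668749440893, 0.0, 274.672032433076], [0.0, 486.32668749440893, 206.76914700142387], [0.0, 0.0, 1.0]] [[-0.038, -0.9993, 0.003, -21.2343], [-0.9786, 0.0366, -0.2027, 589.3387], [0.2025, -0.0106, -0.9792, 1127.4076], [0.0, 0.0, 0.0, 1.0]]
scene [[412.8908021169441, 0.0, 278.6212751931074], [0.0, 412.8908021169441, 218.322542785572], [0.0, 0.0, 1.0]] [[0.8842, -0.4669, -0.0151, -533.5563], [-0.2441, -0.4341, -0.8672, 220.1751], [0.3983, 0.7704, -0.4978, 826.1461], [0.0, 0.0, 0.0, 1.0]]
wrist [[340.3002228790587, 0.0, 279.5546326571347], [0.0, 340.3002228790587, 209.10209756103743], [0.0, 0.0, 1.0]] [[-0.001, -0.3042, 0.9526, -144.0064], [1.0, -0.0001, 0.001, -0.688], [-0.0002, 0.9526, 0.3042, -77.5694], [0.0, 0.0, 0.0, 1.0]]
```

View pics/a_top.png

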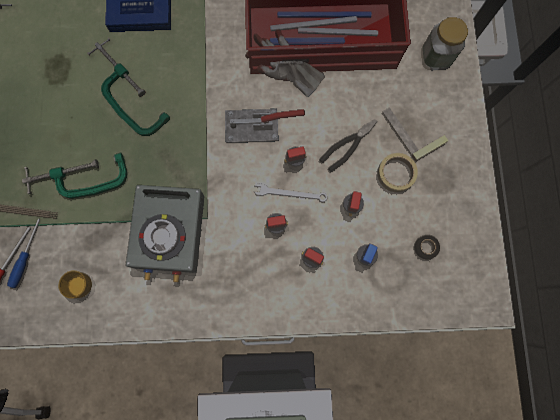

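View pics/a_scene.png

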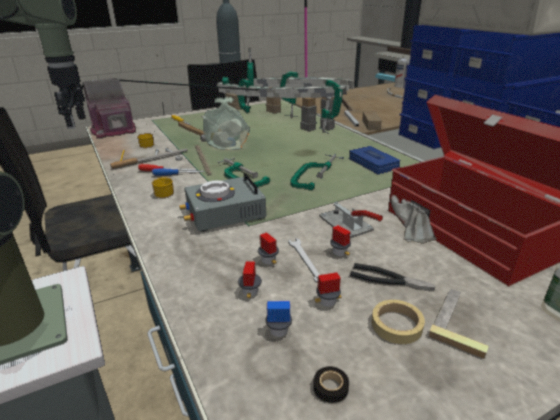

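View pics/a_wrist.png

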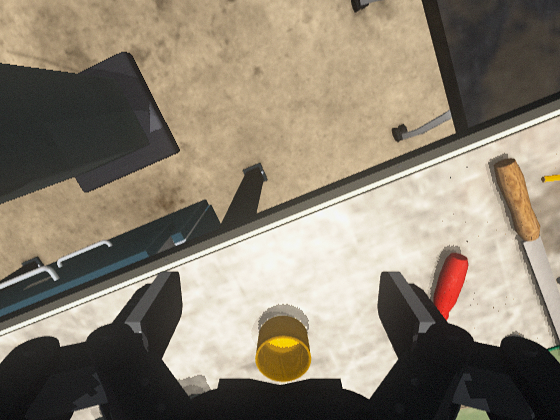

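Top view: four red-handled caps near (313,257), (277,224), (353,204) and (295,157). The blue stopper is at (367,255) and the cooler neck at (160,237). Next I'll measure them.

```bash
cat > h.py <<'E'
import numpy as np, cv2
def ray(c,u,v,z):
    K=c["K"];E=c["extrinsics"];R=E[:3,:3];t=E[:3,3]
    o=-R.T@t; d=R.T@np.linalg.solve(K,np.array([u,v,1.]))
    return o+d*(z-o[2])/d[2]
def proj(c,p):
    q=c["E"]@np.append(p,1) if "E" in c else c["extrinsics"]@np.append(p,1)
    w=c["K"]@q[:3]; return w[:2]/w[2]
E
python3 - <<'E'
from h import *
c=np.load("pics/a_top.npz"); f=c["frame"]; s=np.load("pics/a_scene.npz")
hsv=cv2.cvtColor(f,cv2.COLOR_BGR2HSV)
def comps(m,lo=15):
    n,l,st,ce=cv2.connectedComponentsWithStats(m.astype(np.uint8));
    return [(l==i,st[i],ce[i]) for i in range(1,n) if st[i][4]>lo]
H,S,V=cv2.split(hsv)
red=((H<8)|(H>172))&(S>140)&(V>80); red[:100]=0
for m,st,ce in comps(red):
    p=ray(c,*ce,60); print("red",st.tolist(),ce.round(1),p.round(),np.hypot(*p[:2]).round(),"scene",proj(s,p).round())
ye=(H>20)&(H<35)&(S>150)&(V>120)
for m,st,ce in comps(ye,4): print("yel",st.tolist(),ce.round(1),ray(c,*ce,96).round(1))
for m,st,ce in comps(((H<8)|(H>172))&(S>120)&(V>80),3):
    if 130<ce[0]<200: print("redmark",st.tolist(),ce.round(1),ray(c,*ce,96).round(1))
cv2.imwrite("pics/b1.png",cv2.resize(f[180:300,120:210],None,fx=5,fy=5,interpolation=cv2.INTER_CUBIC))
cv2.imwrite("pics/b2.png",cv2.resize(f[140:280,260:390],None,fx=4,fy=4,interpolation=cv2.INTER_CUBIC))
cv2.imwrite("pics/b3.png",cv2.resize(s["frame"][220:350,220:360],None,fx=4,fy=4,interpolation=cv2.INTER_CUBIC))
E
```

```text
red [262, 110, 42, 10, 112] [281.7 114. ] [828. -70.  60.] 831.0 scene [368. 217.]
red [288, 147, 17, 10, 124] [295.9 151.6] [ 727. -102.   60.] 734.0 scene [343. 233.]
red [350, 192, 11, 17, 133] [355.5 200.1] [ 598. -242.   60.] 645.0 scene [331. 280.]
red [268, 216, 18, 10, 137] [276.  220.4] [554. -45.  60.] 556.0 scene [269. 240.]
red [139, 233, 4, 5, 18] [140.7 235.2] [530. 282.  60.] 601.0 scene [212. 190.]
red [180, 236, 5, 5, 19] [182. 238.] [520. 183.  60.] 551.0 scene [221. 205.]
red [305, 248, 19, 16, 149] [313.8 255.4] [ 466. -133.   60.] 484.0 scene [250. 271.]
yel [164, 215, 3, 4, 5] [165.  216.8] [566.3 216.1  96. ]
yel [74, 282, 4, 3, 6] [ 75.5 283.3] [418.9 419.6  96. ]
redmark [139, 233, 5, 5, 20] [140.7 235. ] [525.1 272.5  96. ]
redmark [180, 236, 5, 5, 21] [181.8 238. ] [514.5 176.5  96. ]
redmark [174, 272, 4, 3, 8] [175.6 272.8] [434.3 190.7  96. ]
```

View pics/b1.png

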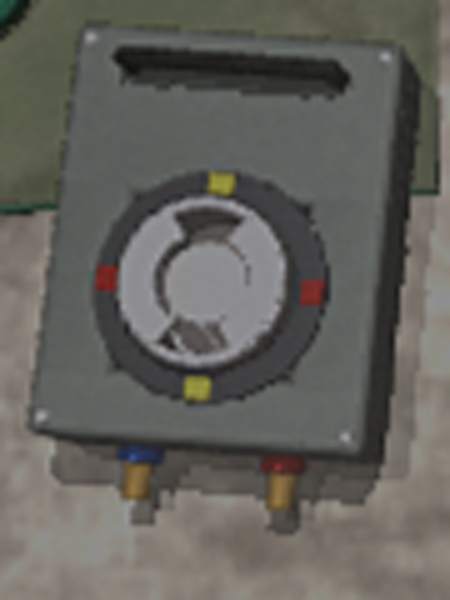

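View pics/b2.png

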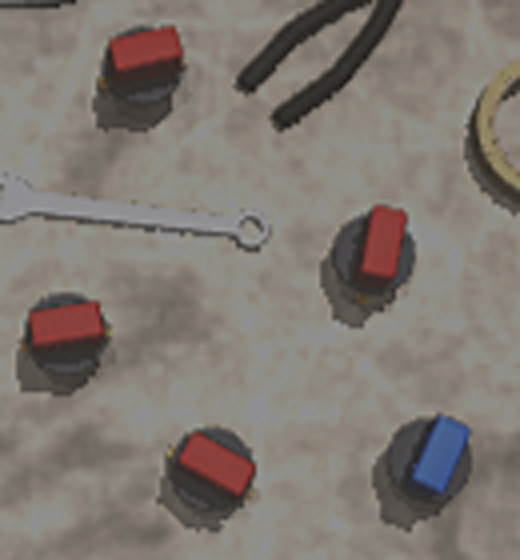

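View pics/b3.png

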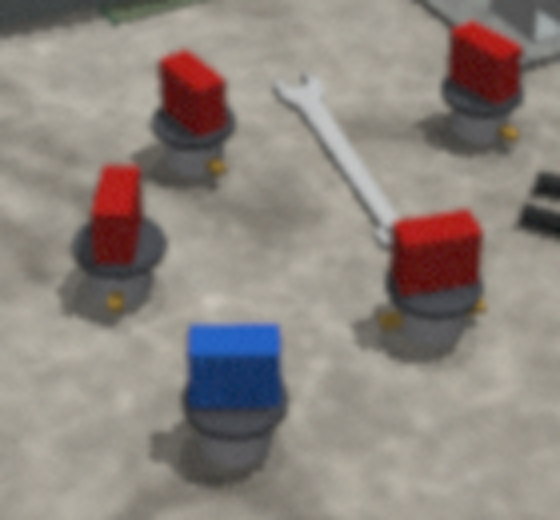

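Run:
```python
from h import *
from scipy.spatial.transform import Rotation as Ro
c=np.load("pics/a_top.npz"); f=c["frame"]; s=np.load("pics/a_scene.npz")
R=Ro.from_rotvec([0.31115574,1.54883358,-0.31456382]).as_matrix(); print(R.round(3)) 
H,S,V=cv2.split(cv2.cvtColor(f,cv2.COLOR_BGR2HSV))
def comps(m,lo=3):
    n,l,st,ce=cv2.connectedComponentsWithStats(m.astype(np.uint8)); return [ce[i] for i in range(1,n) if st[i][4]>lo]
roi=np.zeros_like(H,bool); roi[210:262,135:190]=1
ye=comps((H>20)&(H<35)&(S>100)&(V>90)&roi); re=comps(((H<8)|(H>172))&(S>120)&roi)
for z in (76,):
    Y=[ray(c,*p,z) for p in ye]; Rd=[ray(c,*p,z) for p in re]; print(np.round(Y,1),np.round(Rd,1),np.mean(Y,0).round(1),np.mean(Rd,0).round(1),np.linalg.norm(Y[0]-Y[1]),np.linalg.norm(Rd[0]-Rd[1]))
    d=Y[0]-Y[1]; print("cooler +x yaw deg",np.degrees(np.arctan2(d[1],d[0])))
# cap: flange at z=34? red bar in top & scene
m=np.zeros_like(H); m[245:270,300:330]=(((H<8)|(H>172))&(S>140))[245:270,300:330]
k,_=cv2.findContours(m,0,2); k=max(k,key=cv2.contourArea); r=cv2.minAreaRect(k); b=cv2.boxPoints(r); print(r); 
P=np.array([ray(c,*p,66) for p in b]); print(P.round(), P.mean(0))
e=P[1]-P[0]; e2=P[2]-P[1]; 
for e in (e,e2): print(np.linalg.norm(e),np.degrees(np.arctan2(e[1],e[0])))
```

```text
[[-0.001  0.388  0.922]
 [-0.002  0.922 -0.388]
 [-1.    -0.002 -0.   ]]
[[571.5 223.4  76. ]
 [474.  234.   76. ]] [[528.3 277.9  76. ]
 [517.5 179.9  76. ]] [522.8 228.7  76. ] [522.9 228.9  76. ] 98.03943488327056 98.50945179524439
cooler +x yaw deg -6.26345917656775
((313.8153991699219, 255.32308959960938), (17.861000061035156, 8.18629264831543), 29.744882583618164)
[[ 468. -109.   66.]
 [ 485. -119.   66.]
 [ 462. -155.   66.]
 [ 446. -145.   66.]] [ 465.48974768 -132.02241411   66.        ]
19.684693784376552 -32.42490544336197
42.316200701839996 -122.19452829855767
```

Call:
drive_tool(
  increments=[
    {"dx": 0, "dy": -4, "dz": 3.7, "twist": 0, "fingers": 0},
    {"dx": 0, "dy": -4, "dz": 3.7, "twist": 0, "fingers": 0},
    {"dx": 0, "dy": -4, "dz": 3.7, "twist": 0, "fingers": 0},
    {"dx": 0, "dy": -4, "dz": 3.7, "twist": 0, "fingers": 0},
    {"dx": 0, "dy": -4, "dz": 3.7, "twist": 0, "fingers": 0},
    {"dx": 0, "dy": -4, "dz": 3.7, "twist": 0, "fingers": 0},
    {"dx": 0, "dy": -4, "dz": 3.7, "twist": 0, "fingers": 0},
    {"dx": 0, "dy": -4, "dz": 3.7, "twist": 0, "fingers": 0},
    {"dx": 0, "dy": -4, "dz": 3.7, "twist": 0, "fingers": 0},
    {"dx": 0, "dy": -4, "dz": 3.7, "twist": 0, "fingers": 0},
  ],
)

```text
time: 1.4
tcp_pos: [409.1, 15.9, 231.3]
orientation: [0.313, 1.548, -0.313]
wrist_force: [0.1, 1.1, -0.0]
gripper_width: 0.999
```

Call:
drive_tool(
  increments=[
    {"dx": 0, "dy": -4, "dz": 3.7, "twist": 0, "fingers": 0},
    {"dx": 0, "dy": -4, "dz": 3.7, "twist": 0, "fingers": 0},
    {"dx": 0, "dy": -3.5, "dz": 3.7, "twist": 0, "fingers": 0},
    {"twist": 0.175, "fingers": 0},
    {"twist": 0.175, "fingers": 0},
    {"twist": 0.175, "fingers": 0},
    {"twist": 0.175, "fingers": 0},
    {"twist": 0.175, "fingers": 0},
    {"twist": 0.175, "fingers": 0},
    {"twist": 0.175, "fingers": 0},
  ],
)

```text
$.increments[3]: bad value
```

Call:
drive_tool(
  increments=[
    {"twist": 0.175, "fingers": 0},
    {"twist": 0.175, "fingers": 0},
    {"twist": 0.165, "fingers": 0},
    {"dx": 1, "fingers": 0},
    {"dx": 1, "fingers": 0},
    {"dx": 1, "fingers": 0},
    {"dx": 1, "fingers": 0},
    {"dx": 1, "fingers": 0},
    {"fingers": 0},
    {"fingers": 0},
  ],
)

```text
$.increments[0]: bad value
```

```bash
cat > look.py <<'E'
import sys
from workcell import bot
from h import *
from scipy.spatial.transform import Rotation as Ro
def look(tag,save=True):
    s=bot.observe(); c=bot.camera("wrist")
    T=np.eye(4); T[:3,:3]=Ro.from_rotvec(s["orientation"]).as_matrix(); T[:3,3]=s["tcp_pos"]
    E=np.linalg.inv(T@c["tool_from_camera"])
    d=dict(frame=c["frame"],K=c["K"],extrinsics=E); np.savez(f"pics/{tag}.npz",**d); cv2.imwrite(f"pics/{tag}.png",c["frame"])
    R=T[:3,:3]; print("t",s["time"],"tcp",s["tcp_pos"].round(1),"ytool deg",np.degrees(np.arctan2(R[1,1],R[0,1])).round(2),"xt",R[:,0].round(3),"F",s["wrist_force"].round(1),"w",round(s["gripper_width"],3),"q",s["qpos"].round(2))
    return d,s
if __name__=="__main__": look(sys.argv[1])
E
python3 look.py w1
```

```text
t 1.4 tcp [409.1  15.9 231.3] ytool deg 67.13 xt [ 0.001  0.    -1.   ] F [ 0.1  1.1 -0. ] w 0.999 q [-0.17 -0.16  1.92  0.    1.39 -1.35]
```

View pics/w1.png

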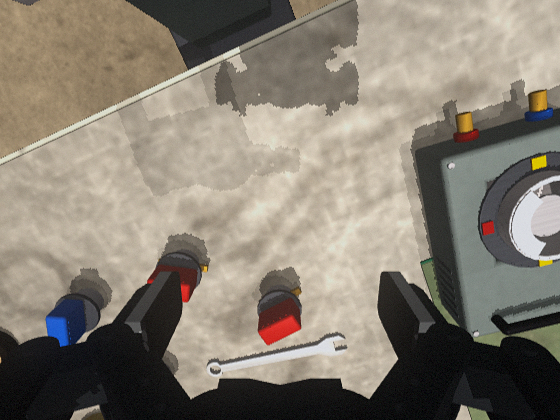

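The wrist view shows a gap in my move format (all keys are needed). The target cap is at left-centre, near (170,285). I'll resend the refused rows.

Call:
drive_tool(
  increments=[
    {"dx": 0, "dy": -4, "dz": 3.7, "twist": 0, "fingers": 0},
    {"dx": 0, "dy": -4, "dz": 3.7, "twist": 0, "fingers": 0},
    {"dx": 0, "dy": -3.5, "dz": 3.7, "twist": 0, "fingers": 0},
    {"dx": 0, "dy": 0, "dz": 0, "twist": 0.175, "fingers": 0},
    {"dx": 0, "dy": 0, "dz": 0, "twist": 0.175, "fingers": 0},
    {"dx": 0, "dy": 0, "dz": 0, "twist": 0.175, "fingers": 0},
    {"dx": 0, "dy": 0, "dz": 0, "twist": 0.175, "fingers": 0},
    {"dx": 0, "dy": 0, "dz": 0, "twist": 0.175, "fingers": 0},
    {"dx": 0, "dy": 0, "dz": 0, "twist": 0.175, "fingers": 0},
    {"dx": 0, "dy": 0, "dz": 0, "twist": 0.175, "fingers": 0},
  ],
)

```text
time: 2.7
tcp_pos: [466.3, -131.1, 230.9]
orientation: [1.252, 1.182, -1.253]
wrist_force: [0.2, 0.6, -0.1]
gripper_width: 0.999
```

Call:
drive_tool(
  increments=[
    {"dx": 0, "dy": 0, "dz": 0, "twist": 0.175, "fingers": 0},
    {"dx": 0, "dy": 0, "dz": 0, "twist": 0.175, "fingers": 0},
    {"dx": 0, "dy": 0, "dz": 0, "twist": 0.165, "fingers": 0},
    {"dx": 1, "dy": 0, "dz": 0, "twist": 0, "fingers": 0},
    {"dx": 1, "dy": 0, "dz": 0, "twist": 0, "fingers": 0},
    {"dx": 1, "dy": 0, "dz": 0, "twist": 0, "fingers": 0},
    {"dx": 1, "dy": 0, "dz": 0, "twist": 0, "fingers": 0},
    {"dx": 1, "dy": 0, "dz": 0, "twist": 0, "fingers": 0},
    {"dx": 0, "dy": 0, "dz": 0, "twist": 0, "fingers": 0},
    {"dx": 0, "dy": 0, "dz": 0, "twist": 0, "fingers": 0},
  ],
)

```text
time: 3.95
tcp_pos: [466.8, -131.6, 181.5]
orientation: [1.614, 0.884, -1.614]
wrist_force: [-0.2, -0.2, -0.6]
gripper_width: 1.004
```

```bash
python3 look.py w2
```

```text
t 3.95 tcp [ 466.8 -131.6  181.5] ytool deg -32.54 xt [ 0. -0. -1.] F [-0.2 -0.2 -0.6] w 1.004 q [-0.45  0.06  1.81 -0.    1.27  0.11]
```

View pics/w2.png

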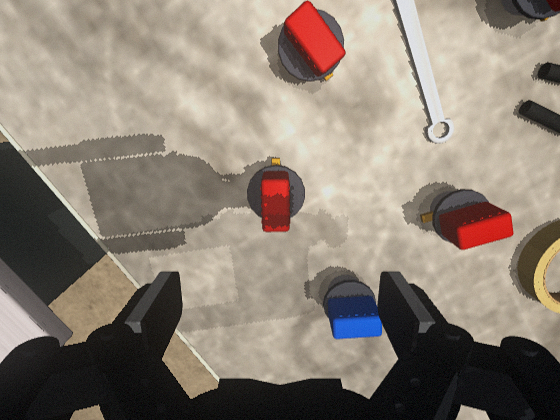

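Wrist view: the target cap's bar is upright at (276,203), with a lug visible at (277,161). The blue stopper is at (352,310).

Run:
```python
from h import *
c=np.load("pics/w2.npz"); f=c["frame"]
print("tcp axis px",[proj(c,np.array([466.8,-131.6,z])).round(1) for z in (0,34,70)])
H,S,V=cv2.split(cv2.cvtColor(f,cv2.COLOR_BGR2HSV))
m=np.zeros_like(H); m[150:245,240:320]=((((H<8)|(H>172))&(S>140))[150:245,240:320])
k,_=cv2.findContours(m,0,2); k=max(k,key=cv2.contourArea)
# left/right edges of the bar -> direction; top face brighter
r=cv2.minAreaRect(k);print("bar",r)
b=cv2.boxPoints(r);P=np.array([ray(c,*p,70) for p in b]); print(P.round(1))
for e in (P[1]-P[0],P[2]-P[1]): print(np.linalg.norm(e),np.degrees(np.arctan2(e[1],e[0])))
cv2.imwrite("pics/w2c.png",cv2.resize(f[145:245,230:320],None,fx=6,fy=6,interpolation=cv2.INTER_CUBIC))
```

```text
tcp axis px [array([279. , 183.5]), array([279. , 192.4]), array([279. , 204.1])]
bar ((275.1048278808594, 201.01644897460938), (59.490047454833984, 29.18301010131836), 87.61405944824219)
[[ 468.  -101.9   70. ]
 [ 487.2 -113.1   70. ]
 [ 463.1 -155.1   70. ]
 [ 442.8 -143.4   70. ]]
22.20863197533355 -30.123105680522247
48.431605828212646 -119.72179879716305
```

View pics/w2c.png

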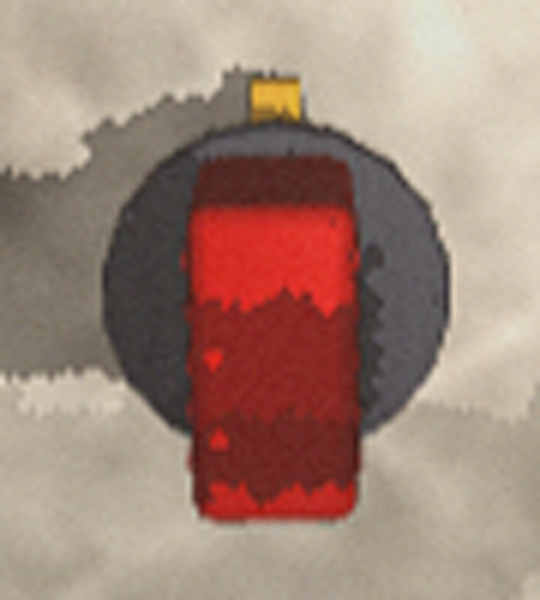

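Run:
```python
from h import *
c=np.load("pics/w2.npz")
p=ray(c,275.6,205.4,70); q=np.array([466.8,-131.6]); d=p[:2]-q; a=np.radians(-32.54)
print(p.round(1),"dy",d@[np.cos(a),np.sin(a)],"dz",d@[np.sin(a),-np.cos(a)])
print(ray(c,276.1,195,34).round(1))
```

```text
[ 464. -131.   70.] dy -2.659359197781953 dz 1.028963620932184
[ 463.3 -132.2   34. ]
```

Call:
drive_tool(
  increments=[
    {"dx": 2, "dy": -0.25, "dz": 0.05, "twist": 0, "fingers": 0},
    {"dx": 2.5, "dy": 0, "dz": 0, "twist": 0, "fingers": 0},
    {"dx": 2.5, "dy": 0, "dz": 0, "twist": 0, "fingers": 0},
    {"dx": 2.5, "dy": 0, "dz": 0, "twist": 0, "fingers": 0},
    {"dx": 2.5, "dy": 0, "dz": 0, "twist": 0, "fingers": 0},
    {"dx": 1.3, "dy": 0, "dz": 0, "twist": 0, "fingers": 0},
    {"dx": 0.8, "dy": 0, "dz": 0, "twist": 0, "fingers": 0},
    {"dx": 0, "dy": 0, "dz": 0, "twist": 0, "fingers": 0},
    {"dx": 0, "dy": 0, "dz": 0, "twist": 0, "fingers": 100},
    {"dx": 0, "dy": 0, "dz": 0, "twist": 0, "fingers": 140},
  ],
  grip_force=60,
)

```text
time: 5.25
tcp_pos: [464.8, -130.9, 41.1]
orientation: [1.614, 0.883, -1.613]
wrist_force: [-0.2, 0.5, 0.3]
gripper_width: 0.601
```

```bash
python3 look.py w3
```

```text
t 5.25 tcp [ 464.8 -130.9   41.1] ytool deg -32.54 xt [ 0.001 -0.001 -1.   ] F [-0.2  0.5  0.3] w 0.601 q [-0.45  0.27  1.92 -0.    0.96  0.11]
```

View pics/w3.png

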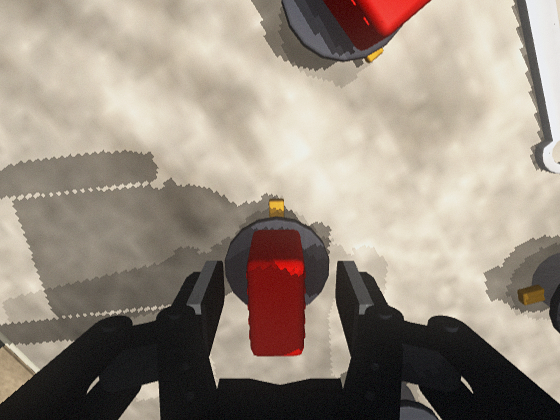

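The bar is centred between the jaws (x≈277, against a jaw middle of ≈279). Now I'll close and lift.

Call:
drive_tool(
  increments=[
    {"dx": 0, "dy": 0, "dz": 0, "twist": 0, "fingers": 255},
    {"dx": 0, "dy": 0, "dz": 0, "twist": 0, "fingers": 255},
    {"dx": 0, "dy": 0, "dz": 0, "twist": 0, "fingers": 255},
    {"dx": 0, "dy": 0, "dz": 0, "twist": 0, "fingers": 255},
    {"dx": 0, "dy": 0, "dz": 0, "twist": 0, "fingers": 255},
    {"dx": 0, "dy": 0, "dz": 0, "twist": 0, "fingers": 255},
    {"dx": -1, "dy": 0, "dz": 0, "twist": 0, "fingers": 255},
    {"dx": -2, "dy": 0, "dz": 0, "twist": 0, "fingers": 255},
    {"dx": -3, "dy": 0, "dz": 0, "twist": 0, "fingers": 255},
    {"dx": -3, "dy": 0, "dz": 0, "twist": 0, "fingers": 255},
  ],
  grip_force=70,
)

```text
time: 6.55
tcp_pos: [463.4, -130.2, 130.6]
orientation: [1.613, 0.886, -1.615]
wrist_force: [0.5, -0.1, -1.1]
gripper_width: 0.251
```

```bash
python3 look.py w4
```

```text
t 6.55 tcp [ 463.4 -130.2  130.6] ytool deg -32.55 xt [-0.002  0.001 -1.   ] F [ 0.5 -0.1 -1.1] w 0.251 q [-0.45  0.12  1.87 -0.    1.16  0.11]
```

View pics/w4.png

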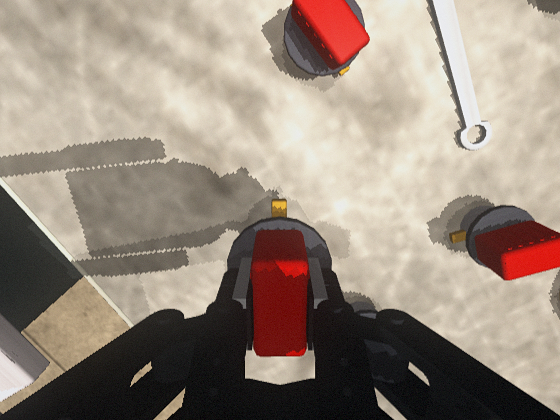

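The cap is held (opening ≈21 mm), with the bar at (280,307) and the lug at (279,208). I'll work out the in-hand offset.

Run:
```python
from h import *
c=np.load("pics/w4.npz"); q=np.array([463.4,-130.2]); a=np.radians(-32.55)
Y=np.array([np.cos(a),np.sin(a)]);Z=np.array([np.sin(a),-np.cos(a)])
f=c["frame"]; cv2.imwrite("pics/w4c.png",cv2.resize(f[190:390,215:345],None,fx=4,fy=3,interpolation=cv2.INTER_CUBIC)[:600])
for n,u,v,z in (("bar far top",280,260,160),("bar near top",280,355,160),("lug tip",279,200,104)):
    d=ray(c,u,v,z)[:2]-q; print(n,"y",(d@Y).round(1),"z",(d@Z).round(1))
```

```text
bar far top y 0.5 z -20.9
bar near top y 0.5 z 21.9
lug tip y -0.0 z -27.9
```

View pics/w4c.png

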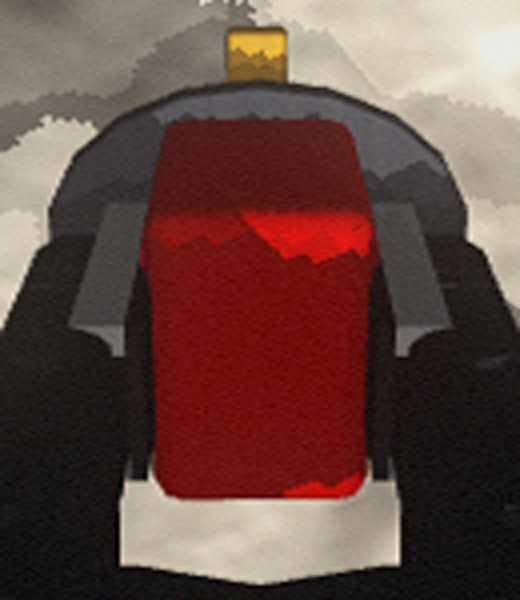

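Call:
drive_tool(
  increments=[
    {"dx": -3.5, "dy": 0, "dz": 0, "twist": 0, "fingers": 255},
    {"dx": -3.5, "dy": 0, "dz": 0, "twist": 0, "fingers": 255},
    {"dx": 0, "dy": -1.28, "dz": -5.17, "twist": 0, "fingers": 255},
    {"dx": 0, "dy": -1.28, "dz": -5.17, "twist": 0, "fingers": 255},
    {"dx": 0, "dy": -1.28, "dz": -5.17, "twist": 0, "fingers": 255},
    {"dx": 0, "dy": -1.28, "dz": -5.17, "twist": 0, "fingers": 255},
    {"dx": 0, "dy": -1.28, "dz": -5.17, "twist": 0, "fingers": 255},
    {"dx": 0, "dy": -1.28, "dz": -5.17, "twist": 0, "fingers": 255},
    {"dx": 0, "dy": -1.28, "dz": -5.17, "twist": 0, "fingers": 255},
    {"dx": 0, "dy": 0, "dz": 0, "twist": -0.17, "fingers": 255},
  ],
)

```text
time: 7.85
tcp_pos: [583.1, 226.4, 198.5]
orientation: [1.489, 1.001, -1.491]
wrist_force: [0.7, -1.2, -2.1]
gripper_width: 0.246
```

Call:
drive_tool(
  increments=[
    {"dx": 0, "dy": 0, "dz": 0, "twist": -0.17, "fingers": 255},
    {"dx": 0, "dy": 0, "dz": 0, "twist": -0.17, "fingers": 255},
    {"dx": 0, "dy": 0, "dz": 0, "twist": -0.17, "fingers": 255},
    {"dx": 0, "dy": 0, "dz": 0, "twist": -0.17, "fingers": 255},
    {"dx": 0, "dy": 0, "dz": 0, "twist": -0.17, "fingers": 255},
    {"dx": 0, "dy": 0, "dz": 0, "twist": -0.17, "fingers": 255},
    {"dx": 0, "dy": 0, "dz": 0, "twist": -0.17, "fingers": 255},
    {"dx": 0, "dy": 0, "dz": 0, "twist": -0.17, "fingers": 255},
    {"dx": 0, "dy": 0, "dz": 0, "twist": -0.17, "fingers": 255},
    {"dx": 0, "dy": 0, "dz": 0, "twist": -0.17, "fingers": 255},
  ],
)

```text
time: 9.1
tcp_pos: [582.6, 222.5, 198.6]
orientation: [0.206, 1.563, -0.207]
wrist_force: [-0.2, 0.2, -1.8]
gripper_width: 0.248
```

Call:
drive_tool(
  increments=[
    {"dx": 0, "dy": 0, "dz": 0, "twist": -0.16, "fingers": 255},
    {"dx": 0, "dy": 0, "dz": 0, "twist": 0, "fingers": 255},
    {"dx": 0, "dy": 0, "dz": 0, "twist": 0, "fingers": 255},
    {"dx": 0, "dy": 0, "dz": 0, "twist": 0, "fingers": 255},
    {"dx": 0, "dy": 0, "dz": 0, "twist": 0, "fingers": 255},
    {"dx": 0, "dy": 0, "dz": 0, "twist": 0, "fingers": 255},
    {"dx": 0, "dy": 0, "dz": 0, "twist": 0, "fingers": 255},
    {"dx": 0, "dy": 0, "dz": 0, "twist": 0, "fingers": 255},
    {"dx": 0, "dy": 0, "dz": 0, "twist": 0, "fingers": 255},
    {"dx": 0, "dy": 0, "dz": 0, "twist": 0, "fingers": 255},
  ],
)

```text
time: 10.35
tcp_pos: [583.4, 222.7, 200.3]
orientation: [0.085, 1.569, -0.085]
wrist_force: [0.5, 0.6, -1.7]
gripper_width: 0.245
```

```bash
python3 look.py w5
```

```text
t 10.35 tcp [583.4 222.7 200.3] ytool deg 83.76 xt [ 0.  0. -1.] F [ 0.5  0.6 -1.7] w 0.245 q [ 0.23  0.33  1.45  0.    1.36 -1.24]
```

View pics/w5.png

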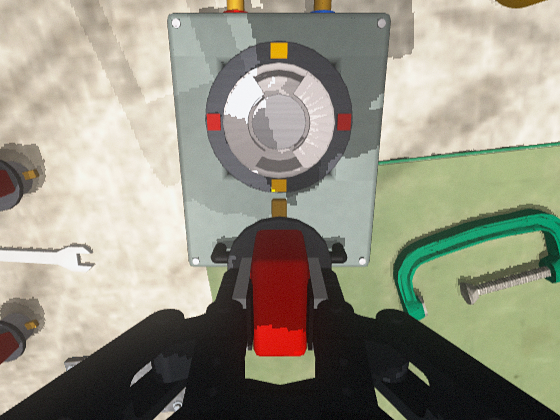

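Clear view of the neck: yellow marks at (279,50) and (279,186), red at (213,121) and (344,121). I'll measure it.

Run:
```python
from h import *
c=np.load("pics/w5.npz"); f=c["frame"]
H,S,V=cv2.split(cv2.cvtColor(f,cv2.COLOR_BGR2HSV))
roi=np.zeros_like(H,bool); roi[38:195,200:360]=1
def comps(m,lo=40):
    n,l,st,ce=cv2.connectedComponentsWithStats((m&roi).astype(np.uint8)); return [ce[i] for i in range(1,n) if st[i][4]>lo]
ye=comps((H>18)&(H<35)&(S>140)); re=comps(((H<8)|(H>172))&(S>120)); print(ye,re)
z=76
Y=np.array([ray(c,*p,z) for p in ye]);Rd=np.array([ray(c,*p,z) for p in re]); print(Y.round(1),Rd.round(1),Rd.mean(0),Y.mean(0),np.linalg.norm(np.ptp(Y,axis=0)),np.linalg.norm(np.ptp(Rd,axis=0)))
d=Rd[0]-Rd[1]; print("yaw red",np.degrees(np.arctan2(d[1],d[0]))); d=Y[0]-Y[1]; print(np.degrees(np.arctan2(d[1],d[0])))
cv2.imwrite("pics/w5c.png",cv2.resize(f[35:200,200:360],None,fx=3.5,fy=3.5,interpolation=cv2.INTER_CUBIC))
```

```text
[array([278.34767025,  50.1218638 ]), array([278.51, 185.07])] [array([213.28389831, 121.77118644]), array([343.68918919, 121.78828829])]
[[471.7 233.5  76. ]
 [570.9 222.7  76. ]] [[516.  178.6  76. ]
 [526.9 277.7  76. ]] [521.44259657 228.16008683  76.        ] [521.25639881 228.13239434  76.        ] 99.78188731410746 99.76004659859491
yaw red -96.2341908809781
173.78919667337198
```

View pics/w5c.png

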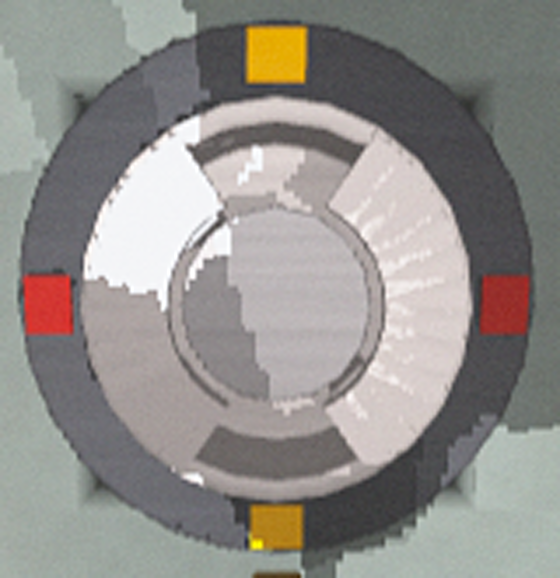

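Run:
```python
from h import *
c=np.load("pics/w5.npz"); print(ray(c,278.9,120.6,96).round(1))
q=np.array([583.4,222.7]); a=np.radians(83.76)
Y=np.array([np.cos(a),np.sin(a)]);Z=np.array([np.sin(a),-np.cos(a)])
for n in ([521.3,228.2],[522.8,228.8]):
    d=np.array(n)-q; print("neck minus tcp: y",d@Y,"z",d@Z)
```

```text
[519.5 228.7  96. ]
neck minus tcp: y -1.282444469434869 z -62.32989119341393
neck minus tcp: y -0.5229592086219655 z -60.90399423409043
```

Call:
drive_tool(
  increments=[
    {"dx": 0, "dy": -0.07, "dz": -3.1, "twist": 0, "fingers": 255},
    {"dx": 0, "dy": -0.07, "dz": -3.15, "twist": 0, "fingers": 255},
    {"dx": 1.5, "dy": 0, "dz": 0, "twist": 0, "fingers": 255},
    {"dx": 1.5, "dy": 0, "dz": 0, "twist": 0, "fingers": 255},
    {"dx": 1.5, "dy": 0, "dz": 0, "twist": 0, "fingers": 255},
    {"dx": 1.0, "dy": 0, "dz": 0, "twist": 0, "fingers": 255},
    {"dx": 0, "dy": 0, "dz": 0, "twist": 0, "fingers": 255},
    {"dx": 0, "dy": 0, "dz": 0, "twist": 0, "fingers": 255},
    {"dx": 0, "dy": 0, "dz": 0, "twist": 0, "fingers": 255},
    {"dx": 0, "dy": 0, "dz": 0, "twist": 0, "fingers": 255},
  ],
)

```text
time: 11.65
tcp_pos: [521.5, 228.2, 145.9]
orientation: [0.086, 1.568, -0.085]
wrist_force: [0.1, -0.2, -1.6]
gripper_width: 0.241
```

Run:
```python
from look import *
d,s=look("w6")
c=bot.camera("scene"); cv2.imwrite("pics/s6.png",cv2.resize(c["frame"][120:240,150:300],None,fx=5,fy=5,interpolation=cv2.INTER_CUBIC))
```

```text
t 11.65 tcp [521.5 228.2 145.9] ytool deg 83.77 xt [ 0.001  0.    -1.   ] F [ 0.1 -0.2 -1.6] w 0.241 q [ 0.26  0.28  1.64  0.    1.22 -1.2 ]
```

View pics/w6.png

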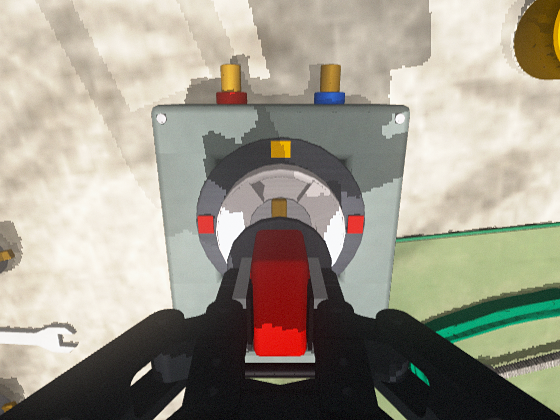

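View pics/s6.png

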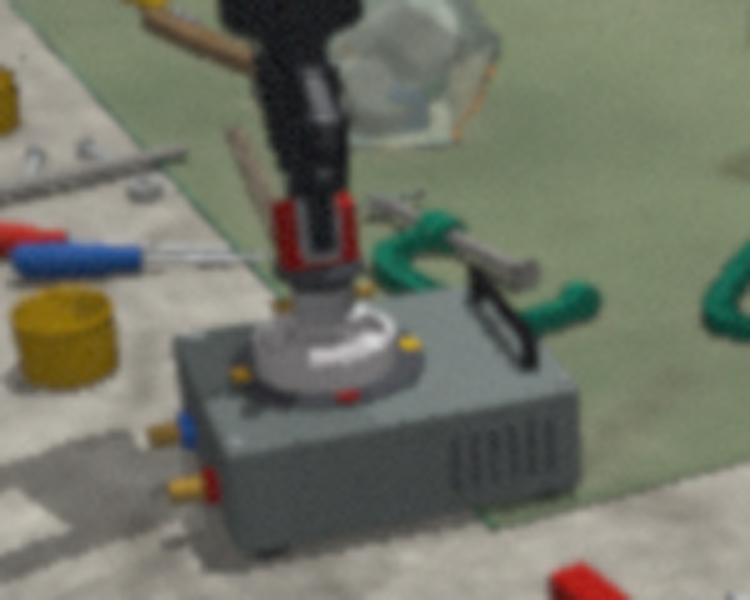

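Lug at (280,207) lines up with the yellow mark at (281,148) and the mid-point of the red marks at x≈280. The scene view shows the plug above the mouth, so I'll lower it.

Call:
drive_tool(
  increments=[
    {"dx": 0.5, "dy": 0, "dz": 0, "twist": 0, "fingers": 255},
    {"dx": 0.5, "dy": 0, "dz": 0, "twist": 0, "fingers": 255},
    {"dx": 0.5, "dy": 0, "dz": 0, "twist": 0, "fingers": 255},
    {"dx": 0.3, "dy": 0, "dz": 0, "twist": 0, "fingers": 255},
    {"dx": 0, "dy": 0, "dz": 0, "twist": 0, "fingers": 255},
    {"dx": 0, "dy": 0, "dz": 0, "twist": 0, "fingers": 255},
    {"dx": 0, "dy": 0, "dz": 0, "twist": 0, "fingers": 255},
    {"dx": 0, "dy": 0, "dz": 0, "twist": 0, "fingers": 255},
    {"dx": 0, "dy": 0, "dz": 0, "twist": 0, "fingers": 255},
    {"dx": 0, "dy": 0, "dz": 0, "twist": 0, "fingers": 255},
  ],
)

```text
time: 13.0
tcp_pos: [521.1, 228.1, 127.3]
orientation: [0.085, 1.569, -0.085]
wrist_force: [-0.7, -0.3, -2.4]
gripper_width: 0.248
```

```bash
python3 look.py w7
```

```text
t 13.0 tcp [521.1 228.1 127.3] ytool deg 83.76 xt [ 0.  0. -1.] F [-0.7 -0.3 -2.4] w 0.248 q [ 0.26  0.3   1.66 -0.    1.19 -1.2 ]
```

View pics/w7.png

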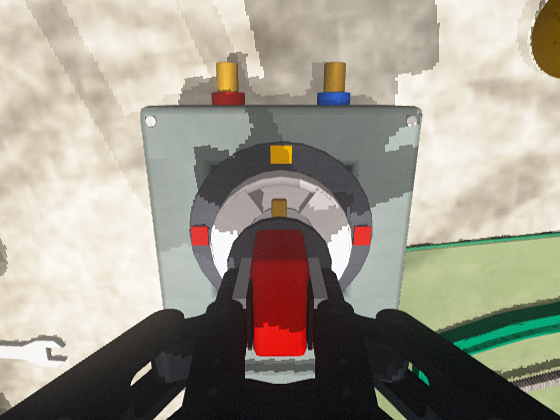

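No contact yet (Fz −2.4 N) and the plug is inside the mouth. The lug at (279,207) sits in the middle of the gap. Now I'll press down in small steps.

Call:
drive_tool(
  increments=[
    {"dx": 0.3, "dy": 0, "dz": 0, "twist": 0, "fingers": 255},
    {"dx": 0.3, "dy": 0, "dz": 0, "twist": 0, "fingers": 255},
    {"dx": 0.3, "dy": 0, "dz": 0, "twist": 0, "fingers": 255},
    {"dx": 0.2, "dy": 0, "dz": 0, "twist": 0, "fingers": 255},
    {"dx": 0, "dy": 0, "dz": 0, "twist": 0, "fingers": 255},
    {"dx": 0, "dy": 0, "dz": 0, "twist": 0, "fingers": 255},
    {"dx": 0, "dy": 0, "dz": 0, "twist": 0, "fingers": 255},
    {"dx": 0, "dy": 0, "dz": 0, "twist": 0, "fingers": 255},
    {"dx": 0, "dy": 0, "dz": 0, "twist": 0, "fingers": 255},
    {"dx": 0, "dy": 0, "dz": 0, "twist": 0, "fingers": 255},
  ],
)

```text
time: 14.3
tcp_pos: [521.4, 228.2, 116.8]
orientation: [0.086, 1.568, -0.085]
wrist_force: [-1.3, -0.7, 5.1]
gripper_width: 0.244
```

```bash
python3 look.py w8
```

```text
t 14.3 tcp [521.4 228.2 116.8] ytool deg 83.77 xt [ 0.001  0.    -1.   ] F [-1.3 -0.7  5.1] w 0.244 q [ 0.26  0.31  1.66 -0.    1.17 -1.2 ]
```

View pics/w8.png

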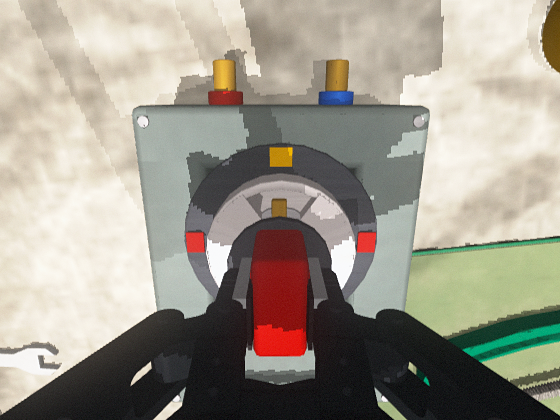

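Call:
drive_tool(
  increments=[
    {"dx": 0.3, "dy": 0, "dz": 0, "twist": 0, "fingers": 255},
    {"dx": 0.3, "dy": 0, "dz": 0, "twist": 0, "fingers": 255},
    {"dx": 0.1, "dy": 0, "dz": 0, "twist": 0, "fingers": 255},
    {"dx": 0, "dy": 0, "dz": 0, "twist": 0, "fingers": 255},
    {"dx": 0, "dy": 0, "dz": 0, "twist": 0, "fingers": 255},
    {"dx": 0, "dy": 0, "dz": 0, "twist": 0, "fingers": 255},
    {"dx": 0, "dy": 0, "dz": 0, "twist": 0, "fingers": 255},
    {"dx": 0, "dy": 0, "dz": 0, "twist": 0, "fingers": 255},
    {"dx": 0, "dy": 0, "dz": 0, "twist": 0, "fingers": 255},
    {"dx": 0, "dy": 0, "dz": 0, "twist": 0, "fingers": 255},
  ],
)

```text
time: 15.6
tcp_pos: [521.4, 228.2, 110.3]
orientation: [0.086, 1.568, -0.085]
wrist_force: [-2.3, -1.5, 7.6]
gripper_width: 0.247
```

```bash
python3 look.py w9
```

```text
t 15.6 tcp [521.4 228.2 110.3] ytool deg 83.77 xt [ 0.001  0.    -1.   ] F [-2.3 -1.5  7.6] w 0.247 q [ 0.26  0.32  1.67 -0.    1.15 -1.2 ]
```

View pics/w9.png

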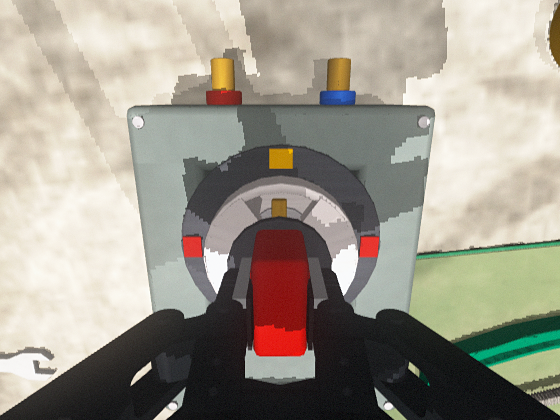

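Call:
drive_tool(
  increments=[
    {"dx": 0.1, "dy": 0, "dz": 0, "twist": 0, "fingers": 255},
    {"dx": 0, "dy": 0, "dz": 0, "twist": 0.05, "fingers": 255},
    {"dx": 0, "dy": 0, "dz": 0, "twist": 0.07, "fingers": 255},
    {"dx": 0, "dy": 0, "dz": 0, "twist": 0.07, "fingers": 255},
    {"dx": 0, "dy": 0, "dz": 0, "twist": 0.07, "fingers": 255},
    {"dx": 0, "dy": 0, "dz": 0, "twist": 0.07, "fingers": 255},
    {"dx": 0, "dy": 0, "dz": 0, "twist": 0.07, "fingers": 255},
    {"dx": 0, "dy": 0, "dz": 0, "twist": 0.07, "fingers": 255},
    {"dx": 0, "dy": 0, "dz": 0, "twist": 0.03, "fingers": 255},
    {"dx": 0, "dy": 0, "dz": 0, "twist": 0, "fingers": 255},
  ],
)

```text
time: 16.9
tcp_pos: [522.8, 228.7, 110.0]
orientation: [0.479, 1.514, -0.475]
wrist_force: [-0.9, -0.3, 7.7]
gripper_width: 0.247
```

```bash
python3 look.py w10; python3 -c "
from workcell import bot; print(bot.observe()['moment'])"
```

```text
t 16.9 tcp [522.8 228.7 110. ] ytool deg 55.1 xt [ 0.004  0.001 -1.   ] F [-0.9 -0.3  7.7] w 0.247 q [ 0.26  0.32  1.67  0.    1.15 -0.7 ]
[0.02840464 0.14084232 0.00356547]
```

View pics/w10.png

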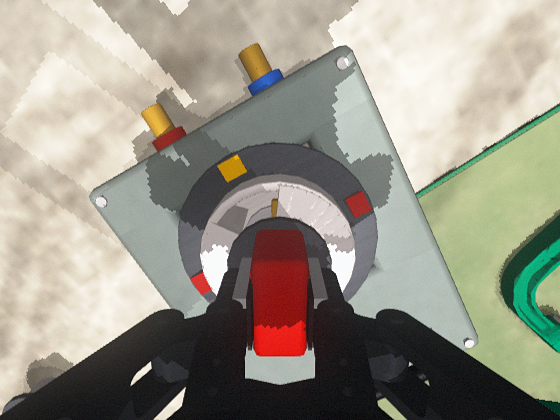

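Turned 29° with almost no torque. The lug at (275,208) is partly hidden by the rim, so it has gone underneath. Continuing to 90°.

Call:
drive_tool(
  increments=[
    {"dx": 0, "dy": 0, "dz": 0, "twist": 0.1, "fingers": 255},
    {"dx": 0, "dy": 0, "dz": 0, "twist": 0.12, "fingers": 255},
    {"dx": 0, "dy": 0, "dz": 0, "twist": 0.12, "fingers": 255},
    {"dx": 0, "dy": 0, "dz": 0, "twist": 0.12, "fingers": 255},
    {"dx": 0, "dy": 0, "dz": 0, "twist": 0.12, "fingers": 255},
    {"dx": 0, "dy": 0, "dz": 0, "twist": 0.12, "fingers": 255},
    {"dx": 0, "dy": 0, "dz": 0, "twist": 0.12, "fingers": 255},
    {"dx": 0, "dy": 0, "dz": 0, "twist": 0.12, "fingers": 255},
    {"dx": 0, "dy": 0, "dz": 0, "twist": 0.08, "fingers": 255},
    {"dx": 0, "dy": 0, "dz": 0, "twist": 0.05, "fingers": 255},
  ],
)

```text
time: 18.2
tcp_pos: [523.3, 228.6, 110.2]
orientation: [1.293, 1.153, -1.285]
wrist_force: [0.8, 0.5, 7.2]
gripper_width: 0.246
```

```bash
python3 look.py w11; python3 -c "
from workcell import bot; print(bot.observe()['moment'])"
```

```text
t 18.2 tcp [523.3 228.6 110.2] ytool deg -6.28 xt [ 0.005  0.001 -1.   ] F [0.8 0.5 7.2] w 0.246 q [ 0.26  0.32  1.67 -0.    1.15  0.37]
[-0.11688585 -0.05294869  0.01169864]
```

View pics/w11.png

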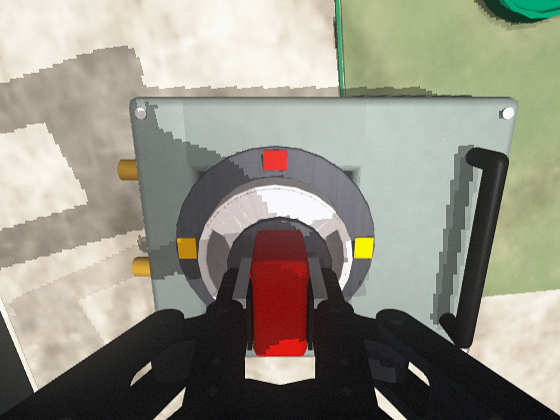

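Turned 90°: the bar is in line with the red mark at (275,160), and the lug is hidden under the rim. Ease up 6 mm, then open.

Call:
drive_tool(
  increments=[
    {"dx": -0.2, "dy": 0, "dz": 0, "twist": 0, "fingers": 255},
    {"dx": -0.2, "dy": 0, "dz": 0, "twist": 0, "fingers": 255},
    {"dx": -0.2, "dy": 0, "dz": 0, "twist": 0, "fingers": 255},
    {"dx": 0, "dy": 0, "dz": 0, "twist": 0, "fingers": 255},
    {"dx": 0, "dy": 0, "dz": 0, "twist": 0, "fingers": 255},
    {"dx": 0, "dy": 0, "dz": 0, "twist": 0, "fingers": 120},
    {"dx": 0, "dy": 0, "dz": 0, "twist": 0, "fingers": 0},
    {"dx": 0, "dy": 0, "dz": 0, "twist": 0, "fingers": 0},
    {"dx": 0, "dy": 0, "dz": 0, "twist": 0, "fingers": 0},
    {"dx": 0, "dy": 0, "dz": 0, "twist": 0, "fingers": 0},
  ],
)

```text
time: 19.5
tcp_pos: [521.0, 228.1, 114.1]
orientation: [1.288, 1.156, -1.289]
wrist_force: [-0.5, -0.1, 0.6]
gripper_width: 1.002
```

```bash
python3 look.py w12
```

```text
t 19.5 tcp [521.  228.1 114.1] ytool deg -6.19 xt [-0. -0. -1.] F [-0.5 -0.1  0.6] w 1.002 q [0.26 0.32 1.66 0.   1.16 0.37]
```

View pics/w12.png

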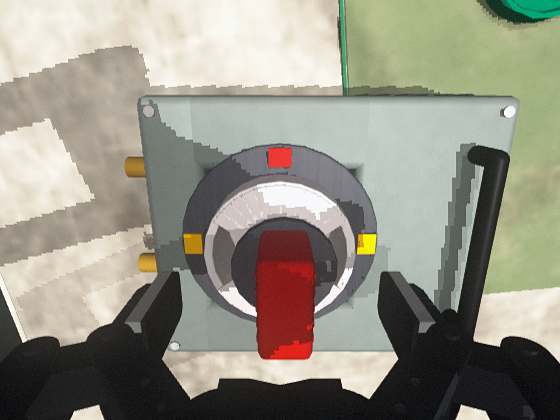

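Released. The bar is still in line with the red marks (280,157). Now I'll back off straight up and check the height.

Call:
drive_tool(
  increments=[
    {"dx": -1, "dy": 0, "dz": 0, "twist": 0, "fingers": 0},
    {"dx": -2, "dy": 0, "dz": 0, "twist": 0, "fingers": 0},
    {"dx": -3, "dy": 0, "dz": 0, "twist": 0, "fingers": 0},
    {"dx": -3, "dy": 0, "dz": 0, "twist": 0, "fingers": 0},
    {"dx": -3, "dy": 0, "dz": 0, "twist": 0, "fingers": 0},
    {"dx": 0, "dy": 0, "dz": 4, "twist": 0, "fingers": 0},
    {"dx": 0, "dy": 0, "dz": 4, "twist": 0, "fingers": 0},
    {"dx": 0, "dy": 0, "dz": 0, "twist": 0, "fingers": 0},
    {"dx": 0, "dy": 0, "dz": 0, "twist": 0, "fingers": 0},
    {"dx": 0, "dy": 0, "dz": 0, "twist": 0, "fingers": 0},
  ],
)

```text
time: 20.8
tcp_pos: [512.6, 149.5, 234.5]
orientation: [1.288, 1.157, -1.287]
wrist_force: [-0.5, -0.3, 0.3]
gripper_width: 0.997
```

Run:
```python
from look import *
d,s=look("w13")
c=bot.camera("scene"); np.savez("pics/s13.npz",**c); cv2.imwrite("pics/s13.png",cv2.resize(c["frame"][140:230,170:280],None,fx=6,fy=6,interpolation=cv2.INTER_CUBIC))
for h in (67,69,76,86): print(h,[proj(c,np.array([521.5,228.3,h+k])).round(1).tolist() for k in (28,34,70)])
H,S,V=cv2.split(cv2.cvtColor(c["frame"],cv2.COLOR_BGR2HSV)); m=((H<8)|(H>172))&(S>140)
ys,xs=np.nonzero(m[150:200,195:240]); print(ys.min()+150,ys.max()+150,xs.min()+195,xs.max()+195)
```

```text
t 20.8 tcp [512.6 149.5 234.5] ytool deg -6.12 xt [ 0.  0. -1.] F [-0.5 -0.3  0.3] w 0.997 q [0.12 0.12 1.64 0.   1.39 0.23]
67 [[214.5, 186.9], [214.3, 184.9], [213.1, 173.1]]
69 [[214.4, 186.2], [214.3, 184.3], [213.0, 172.4]]
76 [[214.2, 184.0], [214.0, 182.0], [212.8, 170.1]]
86 [[213.9, 180.7], [213.7, 178.7], [212.5, 166.7]]
167 199 209 220
```

View pics/w13.png

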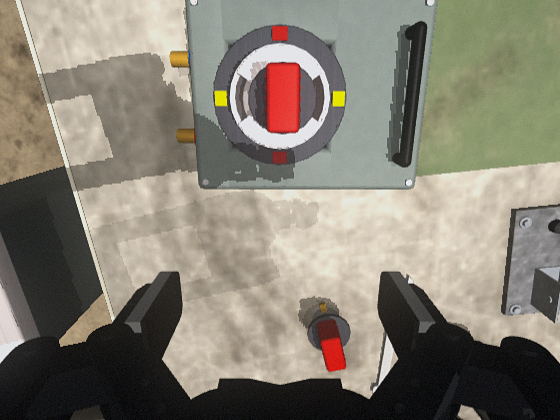

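View pics/s13.png

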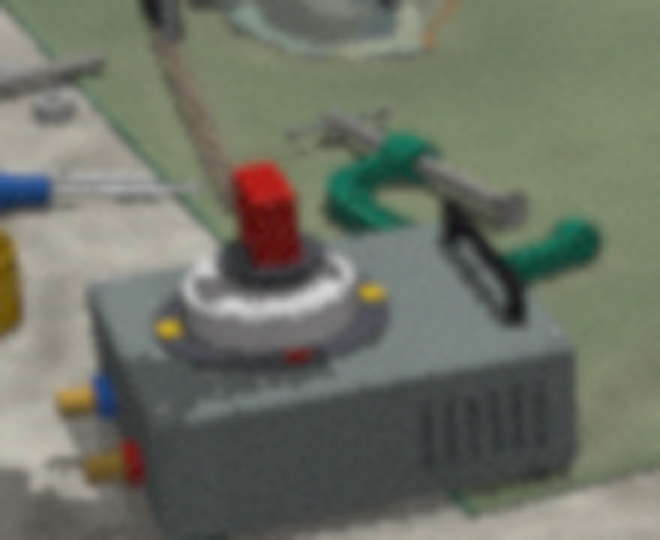

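```bash
python3 -c "
from workcell import bot; print(bot.job_done()); s=bot.observe(); print(s['time'],s['wrist_force'])"
```

```text
the job is handed in; nothing more can be done
None
the job is handed in; nothing more can be done
```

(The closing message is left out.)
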